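Spoon away and spice jar to the front

TASK

Get the spice carousel ready for the cook: lift the washed teaspoon out of the blue drying cup and drop it, handle end down, into the narrow steel tube on the carousel. Then take the carousel's handle and turn the carousel until the yellow-capped spice jar stands straight at the front, on the robot's side. Finish still gripping the handle, so that the carousel cannot swing while the cook takes the jar; do not press on the jars, and leave them upright in their hoops and the cup, bowl and coffee pot where they stand.

Things in the scene. Friction and masses are not known exactly. Their poses are not given: they have to be found in the camera images.
- spoon_center (a point): Middle of the teaspoon (blue-grey handle, 138 mm long, 20 g). z runs along it from the handle end to the bowl (69 mm each way), y across the bowl, x is the thin direction. At the start it stands bowl up in the drying cup, leaning about 18 degrees, its top towards the robot (up to 0.8 rad to either side); bowl and neck stand free above the cup.
- spoon_end (a point): The middle of the handle end (lower end) of the teaspoon, on the end face. Same axes as spoon_center.
- teaspoon: The same teaspoon; origin at the handle end, same axes. It is solid, as if its hollows were filled: 11 mm wide in y at the handle end, widening evenly to 27 mm at the bowl (widest 115 mm from the handle end), 9 to 12 mm thick in x, between x = -6 and +6 mm (at the bowl -3 and +6 mm).
- cup: Blue glazed round drying cup, loose, 0.3 kg, 72 mm high, 45 mm outside, bore 36 mm, inner floor 6 mm up. Origin at the centre of its underside.
- carousel: Turning part of the spice carousel: round bamboo tray, 232 mm across, top 22 mm above the worktop, on a fixed black foot. Turns about a vertical axis, over 5 rad either way (bearing friction 0.03 N m), and stays where it is left. Origin on the axis, 12 mm above the worktop. Five places, 72 degrees apart, 80 mm from the axis: the steel tube and four wire hoops (22 mm high) with jars in any order.
- handle (a point): Middle of the handle, on the axis, 175 mm above the worktop: a level round wooden grip bar, 15 mm thick, 54 mm long along this point's y axis, topping a steel loop 69 mm wide in y. Turns with the carousel; nothing stands above it. The teaspoon in the tube reaches 163 mm above the worktop 80 mm from the axis, the jars 124 mm.
- tube_mouth (a point): Centre of the mouth of the steel tube on the carousel: upright, bore 24 mm, outside 28 mm, mouth 88 mm above the worktop, 63 mm deep. At the start it is within 18 degrees of the front (robot) side of the axis, in direction -x of the carousel.
- tube_floor (a point): Centre of the inner floor of that tube, 25 mm above the worktop. Its axes are those of the carousel.
- front (a point): Point fixed in the room, 80 mm from the carousel's axis straight towards -x (the front, the robot's side), 72 mm above the worktop: here the centre of the yellow-capped jar has to be.
- yellow_jar_center (a point): Centre of the yellow-capped spice jar (square clear jar of reddish spice, 44 x 44 mm, 100 mm high), half-way up, 72 mm above the worktop. It stands in one of the hoops with up to 6 mm play.
- black_jar_center (a point): Centre of the black-capped round jar (45 mm, 95 mm high), half-way up.
- green_jar_center (a point): Centre of the green-capped round jar (45 mm, 95 mm high), half-way up.
- dropper_center (a point): Centre of the brown dropper bottle (33 mm, 102 mm high), half-way up.
- yellow_jar: The yellow-capped spice jar; origin at the centre of its underside.
- black_jar: The black-capped jar; origin at the centre of its underside.
- green_jar: The green-capped jar; origin at the centre of its underside.
- dropper: The brown dropper bottle; origin at the centre of its underside.
- small_bowl: Cream bowl standing upside down, 112 mm across, 56 mm high, not to be moved. Origin at the centre of its underside.
- moka_pot: Metal stove-top coffee pot with a black handle, 109 mm high, not to be moved. Origin at the centre of its underside.
Mind the look-alikes: they are no part of the job. There is more than one size of the yellow_jar; the job needs the larger.

How it is judged:
By the outcome, as a careful person would: the job done as asked, in the order asked, and still so for the second after the job is handed in, while the arm keeps its last pose, push and grip.
It also fails if it takes over 64 s, if anything falls off the work surface, if the arm or the gripper's body presses on something with over 40 N, if the wrist force passes 120 N, or if a joint passes its speed limit or range.

ROBOT

A 6-joint arm with a two-finger parallel gripper is mounted at the origin on a cart in front of the work surface, level with it; the furniture and walls round the work are solid. World frame = base frame: x ahead of the robot, y to its left, z up, the work surface at z = 0. Lengths are in m, angles in rad, forces in N, time in s.
With the tool pointing down it reaches from about 0.3 to 0.875 m from the base axis. Payload 6.4 kg.
Tool frame: the origin (TCP) lies on the mounting face of the last link; the fingertips stand 173 mm ahead of it and the grasp point (between the pads) lies 155 mm ahead of it (ctrl.tip_reach is the distance from the TCP to the fingertips, in m); z points along the fingers, y is the line along which they close (so a half turn about z gives the same grasp; the last joint's range is limited). The gripper opens to 85 mm and grips with 20 to 120 N. Pads are 22 mm wide; open, the fingers measure 114 mm over their backs; the gripper's body (76 mm by 85 mm) begins 54 mm behind the grasp point. The pads swing forward as they close: fully open they stand 13 mm farther back than shut.
Start: joints at [-1.543, 0.181, 1.607, -0, 1.354, -0.206], TCP at [0.133, -0.559, 0.405] pointing down, gripper open.
Joint ranges: [-2.99, 2.99], [-0.89, 2.07], [0.3, 2.58], [-1.14, 4.28], [0, 2.63], [-3.12, 3.12]. Speed limits (rad/s): [2.57, 2.57, 3.01, 3.14, 3.14, 3.14].

INTERFACE

Orientations are given as a unit quaternion [w, x, y, z].
In Python, from bench import ctrl gives the robot as it stands.
- The arm moves only by the shell command python3 -m pendant 'ROWS'. ROWS is JSON, a list that holds one entry, the list of rows, each a list of 7 numbers: the opening, from 0 (shut) to 1 (fully open), then the shift along the tool's x, y, z in mm, then the turn, a rotation vector about the tool's x, y, z in rad. A call has 1 to 5 rows; each row is the pose to reach, as a shift and turn from the pose commanded when the call began, along the tool's axes at that moment; what a row does not reach only later rows make up. A row lasts 1/12 s, in which the tool goes at most 41.7 mm and 7.16 degrees, less where a joint would pass 70% of its speed; a pose out of reach is approached as far as the arm can. A call with a gripper value outside its range is refused whole. The fingers move at their own pace and stop on an object; the grip force is fixed at half the most. Time passes only in rows, so rows that repeat a pose let the fingers close. It gives the time, the measured TCP pose, the force, the opening and the grip force at its end, in the units of the state.
- ctrl.get_obs(): the state, without advancing time (a new reading comes with each control period).
- ctrl.camera(name): name is "side" or "top" or "wrist"; returns the picture (480x640x3 uint8, red, green, blue); there is no depth.
- ctrl.camera_params(name): a dict with "mtx" (3x3 intrinsics, pixels), "world_from_camera" (4x4, takes a point from camera to world coordinates); the wrist camera has in their place "tool_from_camera" (4x4, takes a point from camera to tool coordinates, whose origin is the TCP and whose axes are the flange's). Camera axes: x right, y down, z forward; pixel columns grow to the right and rows downward; lengths in m; the calibration is good to about 2 mm. A picture is of the moment at which its call begins: read the wrist's pose just before it. camera_params takes no time and is no camera call.
- ctrl.hand_in(): hands the job in; it is judged then, once.
Trained networks look in the newest picture that a camera, given by its name, has taken for a name from the list of things; names that differ only in an ending like _2 or _b are one class to them, and where a whole thing is asked for, a point or a joint stands for the part that bears it (a point fixed in the world has none). Each returns a list of dicts, best first, with "confidence" (0 to 1); they miss things now and then, are a little off and sometimes report something else, mostly with a low value. They report only what shows in the picture. A call takes as long as a camera call. They do not tell look-alikes from the thing itself.
- ctrl.boxes_of(camera, name): "point" ([column, row] as shares, 0 to 1, of the picture: columns of its width, rows of its height, amid what is visible of it).
The state is a dict: "time_s": time; "q": joint angles; "dq": joint speeds; "joint_efforts": joint torques, N m; "eef_pos": TCP position; "eef_rot": TCP orientation; "wrist_force": force on the tool from outside, world axes, zero at the start; "torque": the same for the moment, N m; "opening": opening from 0.0 (shut) to 1.0 (fully open); "grasp_force": force on a finger pad.
Only numpy, scipy, OpenCV 4.12 (cv2) and the standard library are available. Lean on these libraries where they do the work, as an engineer would, in place of code of your own. Each camera call takes 0.05 s, during which the arm holds its last target. There are 200 camera calls.

## Working session

There is one attempt and no reset: what is moved stays moved. The work goes in short steps, Python scripts to look and compute and a shell command to move; the robot and the scene stay as the last step left them, time stands still between calls to the robot, and variables do not carry over. Pictures are saved under pics/ and viewed, at most 10 in all, crops included, and the job is handed in when it is done.

```bash
ls; mkdir -p pics; cat > h.py <<'E'
import numpy as np, cv2
from scipy.spatial.transform import Rotation as R
from bench import ctrl
def tool():
    o=ctrl.get_obs(); T=np.eye(4); w,x,y,z=o['eef_rot']; T[:3,:3]=R.from_quat([x,y,z,w]).as_matrix(); T[:3,3]=o['eef_pos']; return T
def cam(n,T=None):
    p=ctrl.camera_params(n)
    return np.array(p['mtx']), (np.array(p['world_from_camera']) if n!='wrist' else (tool() if T is None else T)@np.array(p['tool_from_camera']))
def ray(n,px,T=None):
    K,W=cam(n,T); d=np.linalg.solve(K,[px[0],px[1],1.]); return W[:3,3],W[:3,:3]@d
def atz(n,px,z,T=None):
    c,d=ray(n,px,T); return c+d*(z-c[2])/d[2]
def tri(a,pa,b,pb,Ta=None,Tb=None):
    c1,d1=ray(a,pa,Ta); c2,d2=ray(b,pb,Tb); d1=d1/np.linalg.norm(d1); d2=d2/np.linalg.norm(d2)
    s=np.linalg.lstsq(np.c_[d1,-d2],c2-c1,rcond=None)[0]; p,q=c1+s[0]*d1,c2+s[1]*d2
    return (p+q)/2,np.linalg.norm(p-q)*1000
def proj(n,P,T=None):
    K,W=cam(n,T); c=np.linalg.inv(W)@np.r_[P,1]; u=K@c[:3]; return u[:2]/u[2]
def shot(n,f): 
    im=ctrl.camera(n); cv2.imwrite('pics/'+f,im[:,:,::-1]); return im
def find(n,name,k=3):
    return [(np.round(np.array(d['point'])*[640,480],1).tolist(),round(d['confidence'],2)) for d in ctrl.boxes_of(n,name)[:k]]
E
python3 - <<'E'
from h import *
np.set_printoptions(precision=4,suppress=True)
a=shot('top','top.png');b=shot('side','side.png')
cv2.imwrite('pics/both.png',cv2.resize(np.vstack([a,b])[:,:,::-1],(450,675))) 
for n in ['spoon_center','cup','handle','tube_mouth','yellow_jar_center','carousel','teaspoon','small_bowl','moka_pot','yellow_jar']:
    print(n,find('top',n),find('side',n))
for n in('top','side'): print(cam(n)[1])
print(tool())
E
```

```text
pics
spoon_center [([415.1, 293.6], 0.66), ([210.9, 233.7], 0.26)] [([309.3, 309.4], 0.72)]
cup [([418.8, 288.6], 0.69), ([412.0, 181.3], 0.43)] [([324.3, 347.8], 0.71)]
handle [([253.2, 220.9], 0.85)] [([315.2, 255.8], 0.67)]
tube_mouth [([256.2, 221.7], 0.85)] [([317.9, 258.1], 0.95)]
yellow_jar_center [([361.4, 285.2], 0.67), ([211.1, 233.3], 0.63)] [([298.1, 219.1], 0.84), ([298.0, 316.9], 0.64), ([234.7, 240.0], 0.26)]
carousel [] [([316.9, 256.2], 0.67), ([323.3, 348.1], 0.3)]
teaspoon [([413.5, 296.5], 0.57)] [([310.1, 311.5], 0.52)]
small_bowl [([408.8, 182.0], 0.87)] [([432.3, 325.7], 0.85)]
moka_pot [([205.5, 313.0], 0.98)] [([234.4, 238.8], 0.88)]
yellow_jar [([361.3, 287.1], 0.8), ([211.3, 232.1], 0.79), ([291.9, 222.9], 0.15)] [([296.7, 314.4], 0.58), ([302.7, 219.4], 0.57)]
[[ 0.0222 -0.9928  0.1175  0.4117]
 [-0.9994 -0.0253 -0.0251  0.0066]
 [ 0.0279 -0.1169 -0.9928  1.1238]
 [ 0.      0.      0.      1.    ]]
[[ 0.9271 -0.1886  0.324   0.2397]
 [-0.3748 -0.4421  0.8149 -0.7142]
 [-0.0104 -0.8769 -0.4805  0.5525]
 [ 0.      0.      0.      1.    ]]
[[ 0.9728  0.2317 -0.0001  0.1332]
 [ 0.2317 -0.9728  0.     -0.5594]
 [-0.     -0.     -1.      0.4047]
 [ 0.      0.      0.      1.    ]]
```

View pics/top.png

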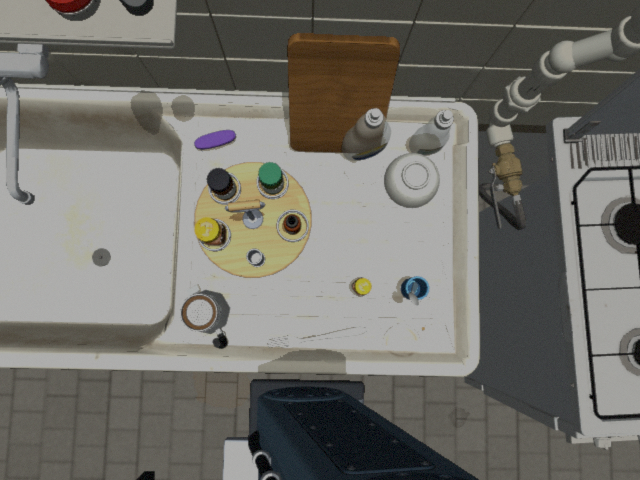

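View pics/side.png

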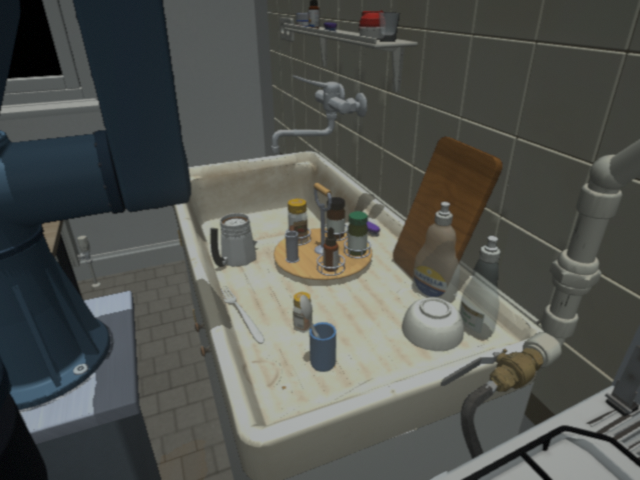

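The top view shows the carousel (253,220) with the tube at (256,258) and yellow, black, green and dropper jars at (209,231), (221,183), (271,178) and (292,223). The cup with the spoon is at (415,289). There are two yellow-capped candidates: the small one alone at (362,287), and the one in a carousel hoop at (209,231). The hoop one is taller and stands on the carousel, so it fits. I'll confirm it in an enlarged crop.

```bash
python3 - <<'E'
from h import *
np.set_printoptions(precision=4,suppress=True)
a=cv2.imread('pics/top.png');b=cv2.imread('pics/side.png')
c=[cv2.resize(a[150:290,185:325],(400,400),interpolation=3),cv2.resize(a[255:325,345:445],(400,280),interpolation=3)]
d=[cv2.resize(b[170:290,260:380],(400,400),interpolation=3),cv2.resize(b[285:385,270:370],(200,200),interpolation=3)]
C=np.zeros((600,800,3),np.uint8); C[:400,:400]=c[0]; C[:400,400:]=d[0]; C[400:,:286]=cv2.resize(c[1],(286,200)); C[400:,400:600]=d[1]
cv2.imwrite('pics/crop1.png',C)
print('axis tray',atz('top',(253,220),.022),'cup',atz('top',(415,287.5),.072),'tube',atz('top',(256,258),.088))
print('handle',tri('top',(245,206),'side',(322,188)))
print('spoon',tri('top',(415,293.6),'side',(309,309)))
print('yellow big',atz('top',(208,230),.124),'small',atz('top',(362,286),.08))
print(cam('wrist')[0],ctrl.camera_params('wrist')['tool_from_camera'])
E
```

```text
axis tray [0.5732 0.1177 0.022 ] cup [ 0.4468 -0.1928  0.072 ] tube [0.4934 0.103  0.088 ]
handle (array([0.5735, 0.1161, 0.1801]), np.float64(0.05149300199390451))
spoon (array([ 0.4316, -0.1844,  0.1115]), np.float64(6.2253730301958585))
yellow big [0.5383 0.1863 0.124 ] small [ 0.4471 -0.093   0.08  ]
[[391.6651   0.     320.2264]
 [  0.     391.6651 227.1516]
 [  0.       0.       1.    ]] [[-0.0011 -0.965  -0.2621  0.0662]
 [ 1.     -0.001  -0.0003 -0.    ]
 [ 0.     -0.2621  0.965   0.0307]
 [ 0.      0.      0.      1.    ]]
```

View pics/crop1.png

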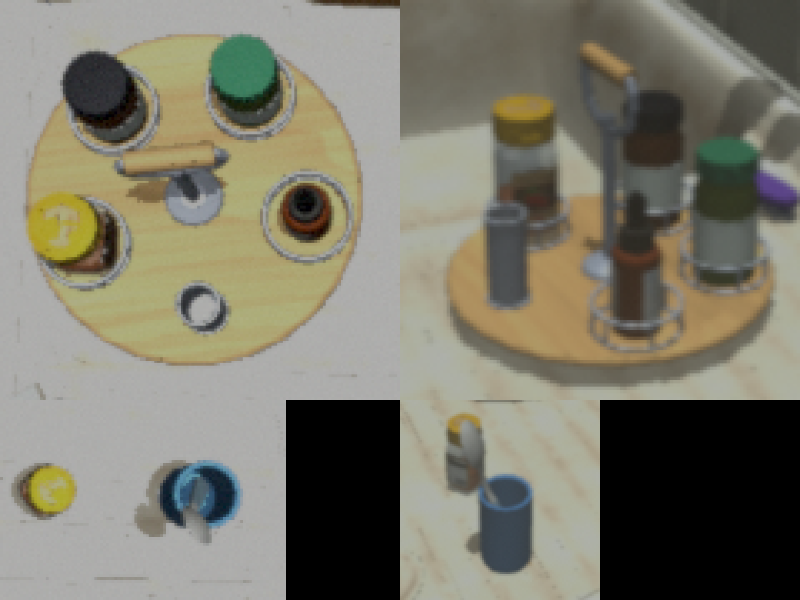

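The crop confirms it: the larger yellow-capped jar stands in the carousel hoop at top pixel (209,231). The loner at (362,287) is the small look-alike. The spoon leans mainly towards the robot. Next I estimate the spoon and approach it.

```bash
cat >> h.py <<'E'
def frame(p,z,yaw):
    "tool pose: grasp point (155 mm ahead) at p, tool z along z, tool x near yaw (deg)"
    z=np.array(z,float)/np.linalg.norm(z); x=np.array([np.cos(np.radians(yaw)),np.sin(np.radians(yaw)),0]); x-=z*(x@z); x/=np.linalg.norm(x)
    T=np.eye(4); T[:3,:3]=np.c_[x,np.cross(z,x),z]; T[:3,3]=np.array(p)-.155*z; return T
def go(G):
    D=np.linalg.inv(tool())@G
    print('shift mm',np.round(D[:3,3]*1000,1),'rot',np.round(R.from_matrix(D[:3,:3]).as_rotvec(),3))
E
python3 - <<'E'
from h import *
np.set_printoptions(precision=4,suppress=True)
print('tip',tri('top',(417.3,303.5),'side',(305,295)), 'mid bowl',tri('top',(416,299),'side',(306.5,304)))
go(frame([.42,-.19,.235],[0,0,-1],90))
E
```

```text
tip (array([ 0.4195, -0.1845,  0.1415]), np.float64(5.439069813468434)) mid bowl (array([ 0.4246, -0.1848,  0.1233]), np.float64(0.6003464161051701))
shift mm [ 364.6 -292.8   14.7] rot [-0.     0.    -1.337]
```

```bash
python3 -m pendant '[[[1,40,-32,2,0,0,-0.12],[1,75,-60,3,0,0,-0.24],[1,110,-88,4,0,0,-0.36],[1,145,-116,6,0,0,-0.48],[1,180,-144,7,0,0,-0.6]]]'; python3 - <<'E'
from h import *
go(frame([.42,-.19,.235],[0,0,-1],90))
E
```

```text
time_s: 1.52
eef_pos: [0.2619, -0.3935, 0.3982]
eef_rot: [0.0, 0.913, 0.407, 0.0]
wrist_force: [0.8, 0.1, 0.4]
opening: 1.004
grasp_force: 0.0
shift mm [257.  -18.4   8.2] rot [ 0.     0.    -0.732]
```

```bash
python3 -m pendant '[[[1,40,-3,2,0,0,-0.12],[1,80,-6,3,0,0,-0.24],[1,120,-9,4,0,0,-0.36],[1,160,-12,5,0,0,-0.48],[1,200,-15,6,0,0,-0.6]]]'; python3 -m pendant '[[[1,40,28,2,0,0,-0.12],[1,44,30,2,0,0,-0.13],[1,44,30,2,0,0,-0.13]]]'; python3 - <<'E'
from h import *
go(frame([.42,-.19,.235],[0,0,-1],90))
T=tool(); shot('wrist','w1.png'); print(find('wrist','spoon_center'),find('wrist','cup'))
G=frame([.42,-.19,.235],[0,0,-1],90)
print(proj('wrist',[.4468,-.1928,.072]),proj('wrist',[.4195,-.1845,.1415]))
E
```

```text
time_s: 1.93
eef_pos: [0.3853, -0.2352, 0.3926]
eef_rot: [0.001, 0.752, 0.659, 0.0]
wrist_force: [0.5, -0.2, -0.6]
opening: 1.0
grasp_force: 0.0
time_s: 2.18
eef_pos: [0.4218, -0.1949, 0.3903]
eef_rot: [0.0, 0.708, 0.707, 0.0]
wrist_force: [-0.0, -1.1, -0.4]
opening: 1.003
grasp_force: 0.0
shift mm [ 4.9 -1.8  0.3] rot [ 0.001 -0.001 -0.002]
[([328.3, 201.9], 0.87)] [([354.9, 215.0], 0.94), ([587.9, 201.2], 0.61)]
[356.12849692 204.96967439] [319.41493954 216.40697821]
```

View pics/w1.png

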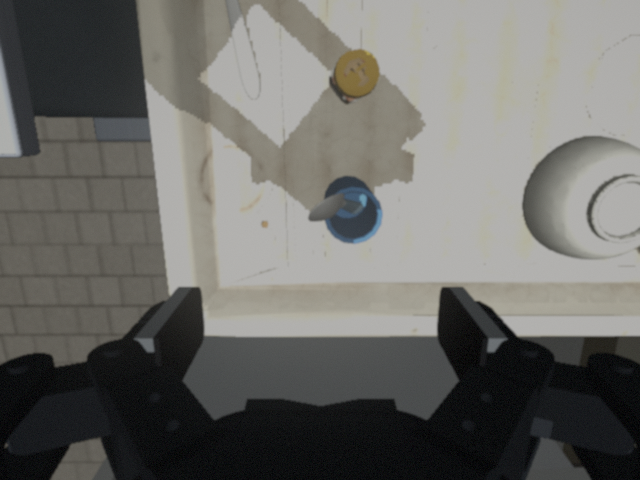

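The wrist view shows the cup mouth at about (353,212). The spoon runs from about (365,203) in the cup to its tip at about (309,216). I triangulate it from all three views.

```bash
python3 - <<'E'
from h import *
np.set_printoptions(precision=4,suppress=True)
im=cv2.imread('pics/w1.png'); C=cv2.resize(im[160:260,280:400],(720,600),interpolation=3); cv2.imwrite('pics/w1c.png',C)
print('cup',atz('wrist',(353,211),.072))
print('tip',tri('wrist',(310,216),'top',(417.3,303.5)),tri('wrist',(310,216),'side',(305,295)))
E
```

```text
cup [ 0.4445 -0.1974  0.072 ]
tip (array([ 0.4159, -0.1762,  0.177 ]), np.float64(1.9996853574471198)) (array([ 0.4179, -0.1852,  0.1424]), np.float64(7.9947500118986925))
```

View pics/w1c.png

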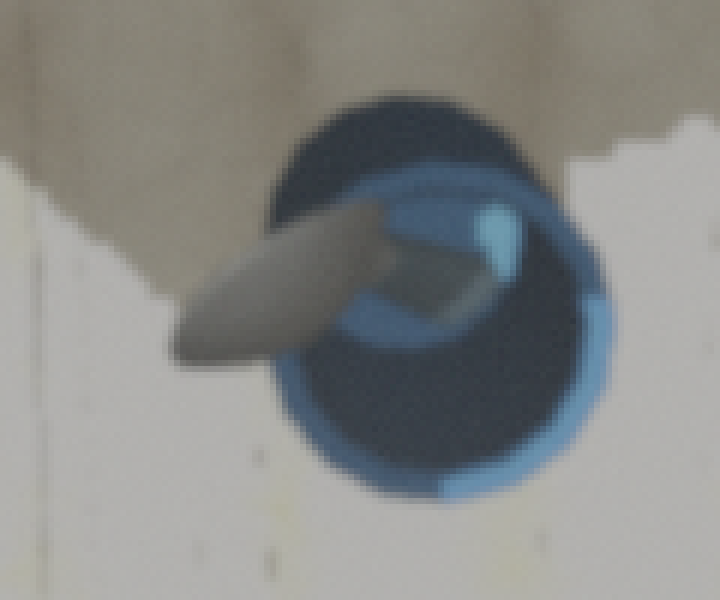

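Enlarged, the bowl's long image extent, (180,355) to (385,205) in the crop, is its 27 mm width. The far handle edge, (440,320) to (500,270), runs parallel to it. So spoon y points along about (0.8,-0.6) in the image, and the bowl centre is near full pixel (327,207).

```bash
python3 - <<'E'
from h import *
np.set_printoptions(precision=4,suppress=True)
f=lambda c:(280+c[0]/6,160+c[1]/6)
e=atz('wrist',f((468,297)),.008); b=atz('wrist',f((283,282)),.115)
print('end',e,'bowl',b,'lean',np.degrees(np.arctan2(np.hypot(*(b-e)[:2]),.107)),'az',np.degrees(np.arctan2(*(b-e)[1::-1])))
e1,e2=atz('wrist',f((180,352)),.115),atz('wrist',f((383,205)),.115); y=e2-e1; print('y',y,np.linalg.norm(y),np.degrees(np.arctan2(y[1],y[0])))
e1,e2=atz('wrist',f((440,320)),.008),atz('wrist',f((500,270)),.008); y=e2-e1; print('y',y,np.linalg.norm(y),np.degrees(np.arctan2(y[1],y[0])))
print('cup',atz('wrist',f((441,330)),.072))
print('bowl tri',tri('wrist',f((283,282)),'side',(306.5,306)))
E
```

```text
end [ 0.4545 -0.2107  0.008 ] bowl [ 0.4244 -0.1848  0.115 ] lean 20.347854013392947 az 139.25951352637637
y [0.0216 0.0158 0.    ] 0.02679411649346273 36.098756261336824
y [0.0091 0.0078 0.    ] 0.011925158696181482 40.60108908802531
cup [ 0.4449 -0.2005  0.072 ]
bowl tri (array([ 0.4244, -0.184 ,  0.1188]), np.float64(0.13387925963931854))
```

```bash
cat >> h.py <<'E'
az,ln=np.radians(132),np.radians(18.5)
ax=np.array([np.sin(ln)*np.cos(az),np.sin(ln)*np.sin(az),np.cos(ln)])
grip=np.array([.4244,-.1848,.116])-.011*ax
E
python3 - <<'E'
from h import *
print(grip); go(frame(grip+.065*ax,-ax,42))
E
```

```text
[ 0.4267355  -0.18739384  0.10556844]
shift mm [ 62.1 -40.5  76.1] rot [-0.304 -0.134  0.823]
```

```bash
python3 -m pendant '[[[0.8,9,-6,4,-0.04,-0.02,0.115],[0.8,18,-12,8,-0.08,-0.04,0.23],[0.8,27,-17,20,-0.125,-0.055,0.34],[0.8,36,-23,35,-0.165,-0.075,0.45],[0.8,45,-29,50,-0.21,-0.09,0.565]]]'; python3 - <<'E'
from h import *
go(frame(grip+.065*ax,-ax,42))
E
```

```text
time_s: 2.75
eef_pos: [0.3907, -0.1534, 0.3402]
eef_rot: [0.106, 0.875, 0.471, 0.042]
wrist_force: [-0.9, -0.7, -0.1]
opening: 0.802
grasp_force: 0.0
shift mm [  9.7 -24.2  20.9] rot [-0.092 -0.043  0.249]
```

```bash
python3 -m pendant '[[[0.8,4,-10,9,-0.04,-0.02,0.11],[0.8,8,-20,18,-0.08,-0.035,0.22],[0.8,9.7,-24,21,-0.092,-0.043,0.249],[0.8,9.7,-24,21,-0.092,-0.043,0.249],[0.8,9.7,-24,21,-0.092,-0.043,0.249]]]'; python3 - <<'E'
from h import *
np.set_printoptions(precision=4,suppress=True)
go(frame(grip+.065*ax,-ax,42)); go(frame(grip,-ax,42))
im=shot('wrist','w2.png'); print(find('wrist','spoon_center'),find('wrist','cup'))
p=grip+.011*ax; print(proj('wrist',p),proj('wrist',p-.115*ax),proj('wrist',grip))
cv2.imwrite('pics/w2c.png',cv2.resize(im[130:430,120:520,::-1],(800,600),interpolation=3))
E
```

```text
time_s: 3.17
eef_pos: [0.3805, -0.1354, 0.3144]
eef_rot: [0.149, 0.92, 0.358, 0.057]
wrist_force: [0.1, -0.6, 0.2]
opening: 0.797
grasp_force: 0.0
shift mm [-0.4 -0.3  0.1] rot [-0.003 -0.001  0.008]
shift mm [-0.4 -0.1 65.1] rot [-0.003 -0.001  0.008]
[([319.3, 243.9], 0.8)] [([332.5, 212.0], 0.62), ([318.6, 242.9], 0.36)]
[319.1637 264.2243] [319.7999 211.5366] [319.255  256.6663]
```

View pics/w2c.png

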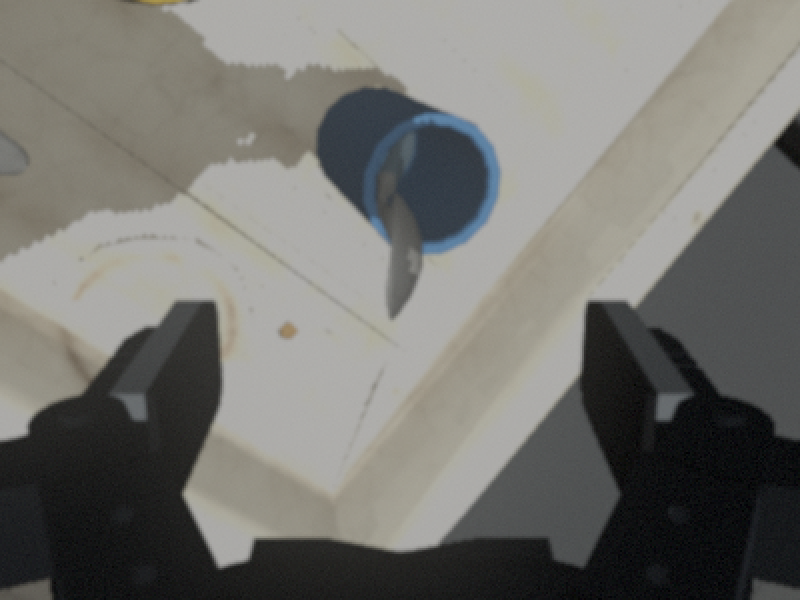

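The spoon shows edge-on, centred between the fingers: bowl at crop (400,260), which is full pixel (320,260) against a prediction of (319,264). I go down along it and grip.

```bash
python3 -m pendant '[[[0.8,0,0,22,0,0,0],[0.8,0,0,44,0,0,0],[0.8,0,0,62,0,0,0],[0.8,0,0,64,0,0,0]]]'; python3 -m pendant '[[[0,0,0,0,0,0,0],[0,0,0,0,0,0,0],[0,0,0,0,0,0,0],[0,0,0,0,0,0,0],[0,0,0,0,0,0,0]]]'; python3 -m pendant '[[[0,0,0,0,0,0,0],[0,0,0,0,0,0,0],[0,0,0,0,0,0,0]]]'
```

```text
time_s: 3.65
eef_pos: [0.394, -0.1499, 0.2514]
eef_rot: [0.147, 0.92, 0.358, 0.056]
wrist_force: [-1.2, -0.8, -0.2]
opening: 0.799
grasp_force: 0.0
time_s: 4.07
eef_pos: [0.3946, -0.1494, 0.2544]
eef_rot: [0.149, 0.92, 0.358, 0.058]
wrist_force: [-1.5, -0.0, -0.9]
opening: 0.106
grasp_force: 61.4
time_s: 4.32
eef_pos: [0.3944, -0.1494, 0.2538]
eef_rot: [0.149, 0.92, 0.358, 0.057]
wrist_force: [-0.6, 0.5, 0.1]
opening: 0.106
grasp_force: 59.1
```

```bash
python3 -m pendant '[[[0,0,0,-20,0,0,0],[0,0,0,-50,0,0,0],[0,0,0,-85,0,0,0],[0,0,0,-120,0,0,0],[0,0,0,-140,0,0,0]]]'; python3 - <<'E'
from h import *
go(frame([.47,-.03,.27],[0,0,-1],80))
im=shot('wrist','w3.png'); s=shot('side','s3.png')
C=np.hstack([cv2.resize(im,(400,300)),cv2.resize(s[120:420,160:560],(400,300))])
cv2.imwrite('pics/c3.png',C[:,:,::-1]); print(find('wrist','cup'))
E
```

```text
time_s: 4.73
eef_pos: [0.3647, -0.1164, 0.3899]
eef_rot: [0.15, 0.92, 0.358, 0.058]
wrist_force: [0.5, -0.6, 0.2]
opening: 0.107
grasp_force: 59.0
shift mm [136.   18.3 -30.9] rot [ 0.312  0.106 -0.648]
[]
```

View pics/c3.png

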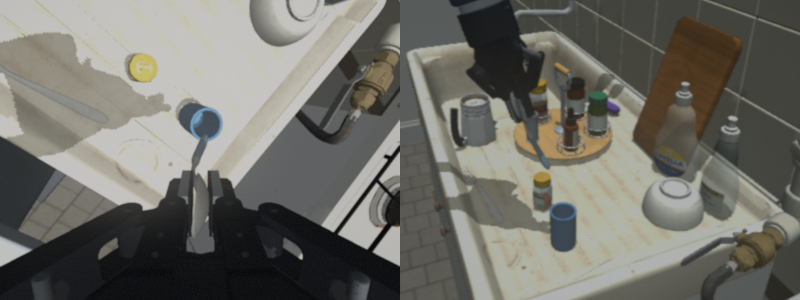

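The spoon is held by the bowl (wrist (200,190) in the half-picture), with its handle end near (212,118). The cup is still upright. I move towards the tube and turn the spoon upright.

```bash
python3 -m pendant '[[[0,20,3,-5,0.045,0.015,-0.095],[0,40,6,-10,0.09,0.03,-0.19],[0,60,9,-15,0.14,0.045,-0.285],[0,80,12,-20,0.185,0.06,-0.38],[0,100,14,-24,0.23,0.08,-0.48]]]'; python3 - <<'E'
from h import *
go(frame([.4934,.103,.27],[0,0,-1],90))
E
```

```text
time_s: 5.3
eef_pos: [0.443, -0.053, 0.4118]
eef_rot: [0.036, 0.815, 0.577, 0.014]
wrist_force: [0.7, 0.1, -0.7]
opening: 0.107
grasp_force: 58.9
shift mm [163.6  -3.2 -16.5] rot [ 0.072  0.031 -0.338]
```

```bash
python3 -m pendant '[[[0,35,0,-4,0.015,0.006,-0.07],[0,70,-1,-8,0.03,0.012,-0.14],[0,105,-2,-11,0.045,0.018,-0.21],[0,140,-3,-14,0.06,0.025,-0.28],[0,163,-3,-16,0.072,0.031,-0.338]]]'; python3 -m pendant '[[[0,0,0,0,0,0,0],[0,0,0,0,0,0,0]]]'; python3 - <<'E'
from h import *
np.set_printoptions(precision=4,suppress=True)
go(frame([.4934,.103,.27],[0,0,-1],90))
im=shot('wrist','w4.png'); s=shot('side','s4.png'); t=shot('top','t4.png')
g=tool()[:3,3]-[0,0,.155]
e=g-[0,0,.104]; print('nominal end',e,proj('wrist',e),proj('side',e)); print('tube',proj('wrist',[.4934,.103,.088]))
C=np.zeros((600,800,3),np.uint8); C[:400,:400]=cv2.resize(im[60:340,180:460],(400,400),interpolation=3);C[:400,400:]=cv2.resize(s[140:300,240:400],(400,400),interpolation=3)
cv2.imwrite('pics/c4.png',C[:400,:,::-1])
E
```

```text
time_s: 5.72
eef_pos: [0.4937, 0.1042, 0.4239]
eef_rot: [0.0, 0.707, 0.707, -0.0]
wrist_force: [2.0, 0.1, -0.4]
opening: 0.101
grasp_force: 59.0
time_s: 5.88
eef_pos: [0.4935, 0.1026, 0.4238]
eef_rot: [0.001, 0.708, 0.706, -0.001]
wrist_force: [-0.4, 0.2, -0.6]
opening: 0.102
grasp_force: 59.0
shift mm [ 0.4 -0.1 -1.2] rot [ 0.     0.002 -0.003]
nominal end [0.4932 0.1009 0.1658] [319.5971 233.0537] [289.3608 202.7413]
tube [319.8141 203.3083]
```

View pics/c4.png

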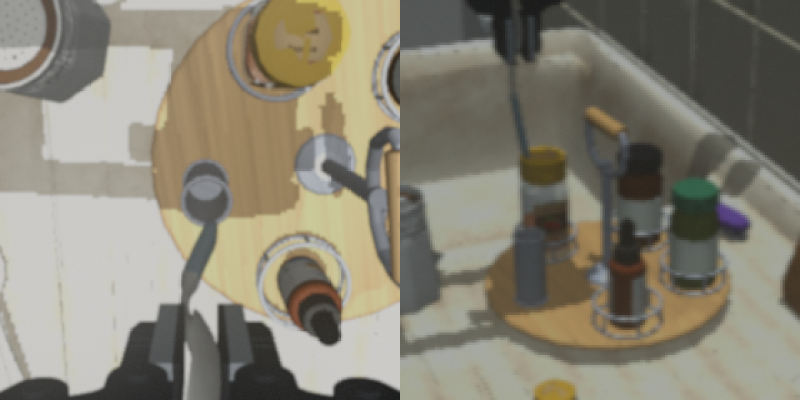

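The half-crops show the handle end at about wrist (326,215) and side (290,203), and the tube mouth at about wrist (324,201) and side (292,233). The spoon tilts a few degrees in the grip. I work out the correction next.

```bash
python3 - <<'E'
from h import *
np.set_printoptions(precision=4,suppress=True)
g=(tool()@[0,0,.155,1])[:3]
e,r=tri('wrist',(325.6,214.5),'side',(290.4,203)); print('end',e,r,'g',g,'len',np.linalg.norm(e-g))
print('end at z',atz('wrist',(325.6,214.5),g[2]-.104))
m,r=tri('wrist',(324.2,201),'side',(292,232.5)); print('mouth',m,r,atz('wrist',(324.2,201),.088),atz('side',(292,232.5),.088))
print('top mouth px pred', proj('top',m))
E
```

```text
end [0.4977 0.1109 0.1601] 1.6020337286511004 g [0.4935 0.1006 0.2698] len 0.11025834778083418
end at z [0.4968 0.1125 0.1658]
mouth [0.4971 0.1055 0.0916] 0.4206792649280779 [0.4969 0.1048 0.088 ] [0.4993 0.1119 0.088 ]
top mouth px pred [254.4963 255.8106]
```

```bash
cat >> h.py <<'E'
def align(e,target):
    "turn the held spoon (handle end at e) upright about and bring e to target"
    T=tool(); g=(T@[0,0,.155,1])[:3]; v=(e-g)/np.linalg.norm(e-g); a=np.cross(v,[0,0,-1])
    Q=R.from_rotvec(a/np.linalg.norm(a)*np.arcsin(np.linalg.norm(a))).as_matrix()
    G=np.eye(4); G[:3,:3]=Q@T[:3,:3]; G[:3,3]=Q@(T[:3,3]-e)+target; return G
E
python3 - <<'E'
from h import *
e=np.array([.4970,.1117,.163])
go(align(e,np.array([.4965,.104,.115])))
E
```

```text
shift mm [19.6  7.9 48.3] rot [ 0.032 -0.104 -0.   ]
```

```bash
python3 -m pendant '[[[0,10,4,12,0.016,-0.052,0],[0,19,8,24,0.032,-0.104,0],[0,19.6,8,38,0.032,-0.104,0],[0,19.6,8,48,0.032,-0.104,0],[0,19.6,8,48,0.032,-0.104,0]]]';  python3 -m pendant '[[[0,0,0,0,0,0,0]]]';python3 - <<'E'
from h import *
np.set_printoptions(precision=4,suppress=True)
im=shot('wrist','w5.png'); s=shot('side','s5.png')
for p in ([.4965,.104,.115],[.4965,.104,.088]): print(p,proj('wrist',p),proj('side',p))
C=np.hstack([cv2.resize(im[120:260,250:390],(400,400),interpolation=3),cv2.resize(s[180:280,240:340],(400,400),interpolation=3)])
cv2.imwrite('pics/c5.png',C[:,:,::-1])
E
```

```text
time_s: 6.45
eef_pos: [0.5007, 0.1203, 0.3753]
eef_rot: [0.026, 0.708, 0.704, -0.049]
wrist_force: [-0.7, 0.6, 0.6]
opening: 0.103
grasp_force: 59.0
time_s: 6.53
eef_pos: [0.5014, 0.1203, 0.3775]
eef_rot: [0.027, 0.708, 0.704, -0.048]
wrist_force: [1.2, -0.2, -1.0]
opening: 0.103
grasp_force: 59.0
[0.4965, 0.104, 0.115] [323.3915 213.7124] [291.4302 223.3597]
[0.4965, 0.104, 0.088] [324.142  200.5129] [291.9532 234.3161]
```

View pics/c5.png

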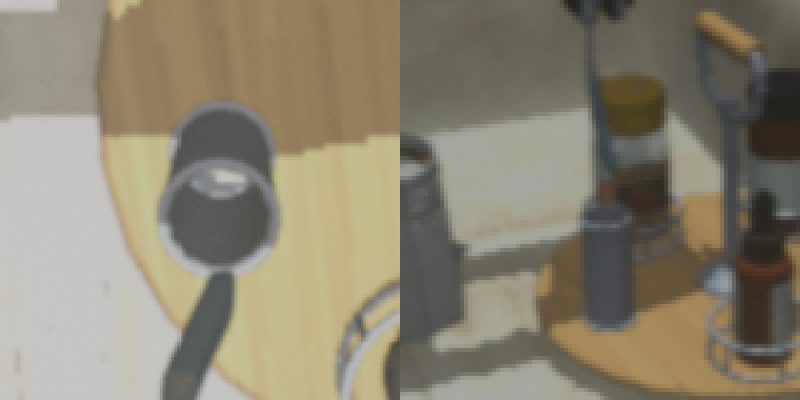

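```bash
python3 - <<'E'
from h import *
np.set_printoptions(precision=4,suppress=True)
m=atz('wrist',(326.7,195.6),.088); print('mouth',m,proj('side',m))
print('mouth tri',tri('wrist',(326.7,195.6),'side',(291.8,233.7)))
e,r=tri('wrist',(327.7,216.5),'side',(292,225)); print('end',e,r,proj('wrist',e))
for z in(.11,.115): print(atz('wrist',(327.7,216.5),z))
print((tool()@[0,0,.155,1])[:3])
E
```

```text
mouth [0.4982 0.1075 0.088 ] [292.1976 233.4775]
mouth tri (array([0.4978, 0.1075, 0.0876]), np.float64(0.9275011420983578))
end [0.498  0.1015 0.1121] 2.282852198649483 [325.9318 215.9999]
[0.4991 0.1004 0.11  ]
[0.4991 0.1022 0.115 ]
[0.4976 0.1042 0.2248]
```

```bash
cat >> h.py <<'E'
def w2t(*v): print('tool mm',np.round(tool()[:3,:3].T@np.array(v),1))
E
python3 - <<'E'
from h import *
w2t(-.7,5.3,0); w2t(-.7,5.3,-40); w2t(-.7,5.3,-86)
E
```

```text
tool mm [ 5.3 -0.7 -0.5]
tool mm [ 9.5  0.3 39.2]
tool mm [14.3  1.6 84.9]
```

```bash
python3 -m pendant '[[[0,5.3,-0.7,-0.5,0,0,0],[0,5.3,-0.7,-0.5,0,0,0],[0,7.4,-0.2,20,0,0,0],[0,9.5,0.3,39,0,0,0],[0,9.5,0.3,39,0,0,0]]]';python3 - <<'E'
from h import *
im=shot('wrist','w6.png'); s=shot('side','s6.png')
print(proj('wrist',[.498,.1072,.088]))
C=np.hstack([cv2.resize(im[120:260,250:390],(400,400),interpolation=3),cv2.resize(s[180:280,240:340],(400,400),interpolation=3)])
cv2.imwrite('pics/c6.png',C[:,:,::-1])
E
```

```text
time_s: 7.05
eef_pos: [0.4995, 0.1266, 0.3353]
eef_rot: [0.026, 0.708, 0.704, -0.049]
wrist_force: [-0.8, -1.2, -1.1]
opening: 0.102
grasp_force: 59.0
[328.49016534 225.95400426]
```

View pics/c6.png

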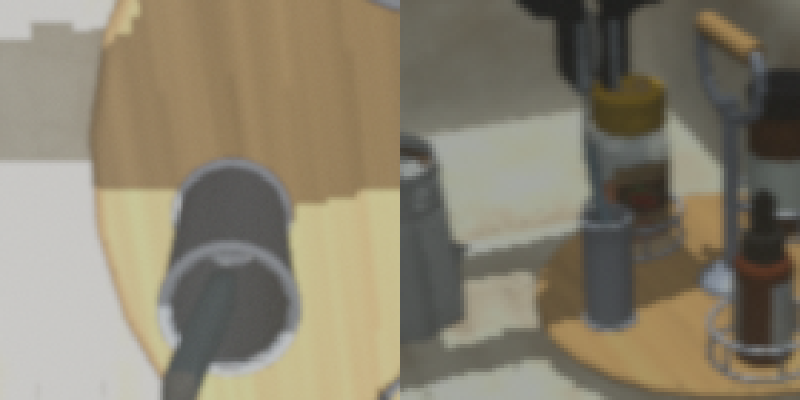

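The handle end is inside the mouth (crop (220,275), mouth centre (230,308)), sitting about 2 mm to the −x side. I continue down with a small correction.

```bash
python3 -m pendant '[[[0,0.5,1.7,5,0,0,0],[0,1.6,2,15,0,0,0],[0,2.4,2.2,24,0,0,0],[0,2.4,2.2,24,0,0,0]]]';python3 - <<'E'
from h import *
print(ctrl.get_obs()['torque']); w2t(0,0,-18)
E
```

```text
time_s: 7.48
eef_pos: [0.5016, 0.1263, 0.3121]
eef_rot: [0.026, 0.708, 0.704, -0.048]
wrist_force: [-0.7, 0.2, -0.5]
opening: 0.106
grasp_force: 59.0
[ 0.00963131  0.02790571 -0.09276265]
tool mm [ 1.9  0.6 17.9]
```

```bash
python3 -m pendant '[[[0,0.9,0.3,8,0,0,0],[0,1.7,0.5,16,0,0,0],[0,1.9,0.6,18,0,0,0],[0,1.9,0.6,18,0,0,0]]]';python3 - <<'E'
from h import *
print(ctrl.get_obs()['torque']); w2t(0,0,100);w2t(0,-10,100)
E
```

```text
time_s: 7.82
eef_pos: [0.5021, 0.1263, 0.2949]
eef_rot: [0.027, 0.708, 0.704, -0.048]
wrist_force: [0.1, 0.2, -0.5]
opening: 0.105
grasp_force: 59.0
[ 0.03539177  0.04992698 -0.06123504]
tool mm [-10.6  -3.  -99.4]
tool mm [-20.5  -2.9 -98.3]
```

```bash
python3 -m pendant '[[[0.45,0,0,0,0,0,0],[0.45,0,0,0,0,0,0],[0.45,0,0,0,0,0,0],[0.45,0,0,0,0,0,0]]]'; python3 -m pendant '[[[0.45,-2.6,-0.7,-25,0,0,0],[0.45,-6,-1.7,-58,0,0,0],[0.45,-10,-3,-98,0,0,0],[0.45,-14,-4,-130,0,0,0],[0.45,-14,-4,-130,0,0,0]]]';python3 - <<'E'
from h import *
im=shot('wrist','w7.png'); s=shot('side','s7.png'); t=shot('top','t7.png')
C=np.zeros((600,800,3),np.uint8)
C[:300,:400]=cv2.resize(im,(400,300)); C[:300,400:]=cv2.resize(s[170:290,240:400],(400,300),interpolation=3); C[300:,:400]=cv2.resize(t[140:290,170:370],(400,300),interpolation=3)
C[300:,400:]=cv2.resize(t[240:315,350:450],(400,300),interpolation=3)
cv2.imwrite('pics/c7.png',C[:,:,::-1]); print(find('side','spoon_center'),find('wrist','handle'))
E
```

```text
time_s: 8.15
eef_pos: [0.5026, 0.1264, 0.2964]
eef_rot: [0.028, 0.708, 0.704, -0.047]
wrist_force: [-0.8, -0.3, 0.9]
opening: 0.451
grasp_force: 0.0
time_s: 8.57
eef_pos: [0.5038, 0.1263, 0.4351]
eef_rot: [0.032, 0.708, 0.704, -0.043]
wrist_force: [1.1, 0.3, 1.1]
opening: 0.447
grasp_force: 0.0
[([293.6, 211.3], 0.71)] [([401.7, 150.4], 0.59)]
```

View pics/c7.png

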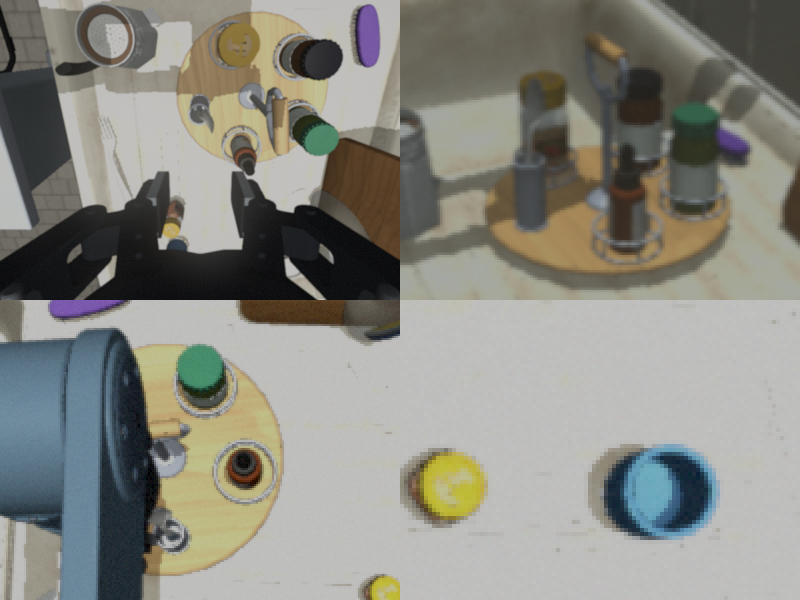

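The spoon stands in the tube (side crop (530,130)), and the cup and jars are untouched. In the half-size wrist view the handle bar runs from about (275,97) to (282,153). I've now used all my picture views, and went one over the limit of ten, so from here I work from numbers only.

```bash
python3 - <<'E'
from h import *
np.set_printoptions(precision=4,suppress=True)
T=tool(); a=atz('wrist',(440,157),.175); b=atz('wrist',(451,244),.175); v=a-b
print(a,b,(a+b)/2,np.linalg.norm(v),'bar angle',np.degrees(np.arctan2(v[1],v[0])))
im=cv2.imread('pics/w7.png'); hsv=cv2.cvtColor(im,cv2.COLOR_BGR2HSV)
for r in range(160,245,14): print(r,[tuple(int(k) for k in hsv[r,c]) for c in range(424,480,5)])
print([ (n,find('wrist',n,2)) for n in ('yellow_jar','black_jar','green_jar','dropper')])
E
```

```text
[0.5587 0.1469 0.175 ] [0.5704 0.0957 0.175 ] [0.5646 0.1213 0.175 ] 0.05252284789885953 bar angle 102.81045605515646
160 [(24, 72, 173), (120, 5, 95), (18, 14, 90), (17, 102, 95), (18, 104, 110), (18, 104, 120), (18, 100, 133), (18, 95, 170), (20, 91, 174), (19, 81, 145), (15, 34, 134), (18, 56, 110)]
174 [(60, 4, 72), (111, 15, 121), (130, 7, 105), (18, 103, 102), (18, 105, 129), (18, 102, 140), (19, 101, 146), (18, 96, 173), (80, 7, 116), (36, 87, 47), (45, 24, 84), (50, 16, 98)]
188 [(23, 76, 177), (107, 17, 134), (110, 12, 125), (17, 101, 101), (18, 104, 127), (18, 100, 140), (21, 85, 185), (18, 99, 176), (53, 11, 89), (53, 12, 87), (42, 14, 90), (38, 26, 79)]
202 [(23, 77, 192), (107, 16, 111), (107, 18, 129), (17, 97, 97), (18, 104, 130), (18, 101, 142), (22, 82, 193), (18, 96, 178), (40, 19, 82), (41, 48, 59), (37, 103, 42), (37, 103, 42)]
216 [(23, 80, 192), (19, 82, 159), (109, 16, 124), (18, 103, 131), (19, 94, 182), (23, 78, 192), (22, 79, 193), (18, 94, 181), (30, 12, 84), (38, 68, 45), (37, 108, 40), (38, 115, 42)]
230 [(21, 84, 192), (19, 89, 192), (18, 70, 128), (17, 99, 121), (18, 94, 173), (22, 79, 194), (22, 81, 193), (18, 93, 183), (20, 85, 190), (22, 79, 194), (22, 76, 190), (40, 31, 73)]
244 [(26, 72, 192), (23, 73, 192), (25, 70, 192), (23, 81, 164), (18, 95, 177), (21, 82, 193), (22, 79, 193), (18, 78, 184), (30, 13, 193), (25, 8, 194), (20, 4, 192), (23, 5, 193)]
[('yellow_jar', [([278.7, 353.8], 0.8), ([379.8, 70.4], 0.71)]), ('black_jar', [([500.5, 98.7], 0.87), ([377.6, 71.6], 0.46)]), ('green_jar', [([499.5, 210.7], 0.76)]), ('dropper', [([389.0, 247.3], 0.85)])]
```

```bash
python3 - <<'E'
from h import *
go(frame([.571,.119,.27],[0,0,-1],101))
E
```

```text
shift mm [-6.8 69.1 -0.8] rot [-0.041  0.103 -0.197]
```

```bash
python3 -m pendant '[[[0.7,-2,23,0,-0.014,0.034,-0.065],[0.7,-5,46,0,-0.028,0.07,-0.13],[0.7,-6.8,69,-0.8,-0.041,0.103,-0.197],[0.7,-6.8,69,-0.8,-0.041,0.103,-0.197],[0.7,-6.8,69,-0.8,-0.041,0.103,-0.197]]]';python3 -m pendant '[[[0.7,0,0,0,0,0,0],[0.7,0,0,0,0,0,0]]]'; python3 - <<'E'
from h import *
np.set_printoptions(precision=4,suppress=True)
T=tool(); im=shot('wrist','w8.png')[:,:,::-1]; hsv=cv2.cvtColor(np.ascontiguousarray(im),cv2.COLOR_BGR2HSV)
print(proj('wrist',[.571,.119,.175],T))
m=cv2.inRange(hsv,(12,88,60),(20,255,255)); m=cv2.morphologyEx(m,cv2.MORPH_OPEN,np.ones((5,5)))
n,l,s,c=cv2.connectedComponentsWithStats(m)
for i in range(1,n):
    if s[i,4]>300:
        pts=np.argwhere(l==i)[:,::-1].astype(np.float32); print(s[i],c[i],cv2.minAreaRect(pts))
E
```

```text
time_s: 9.43
eef_pos: [0.5716, 0.1186, 0.4253]
eef_rot: [0.0, 0.637, 0.771, 0.0]
wrist_force: [-1.3, -0.2, -0.0]
opening: 0.698
grasp_force: 0.0
time_s: 9.6
eef_pos: [0.5704, 0.1193, 0.426]
eef_rot: [0.0, 0.636, 0.772, 0.0]
wrist_force: [0.6, -0.5, 0.7]
opening: 0.696
grasp_force: 0.0
[320.8148 238.4011]
[ 54   4  61  36 650] [80.8369 16.0985] ((80.61259460449219, 17.789546966552734), (24.594568252563477, 64.98143768310547), 68.74949645996094)
[ 54  41  36  51 427] [67.7073 68.2717] ((68.92794799804688, 68.30199432373047), (59.90469741821289, 14.569897651672363), 57.20046615600586)
[  209    68   201   218 12032] [331.8166 165.7108] ((330.43231201171875, 161.53684997558594), (174.088623046875, 194.55816650390625), 43.02506637573242)
[ 444  287   78   60 1935] [482.8837 318.414 ] ((479.2767639160156, 319.1419372558594), (90.78988647460938, 29.287057876586914), 32.34744644165039)
[ 475  415   73   65 2661] [504.4123 450.699 ] ((502.8689270019531, 454.4649963378906), (91.86109161376953, 44.320438385009766), 53.61564636230469)
```

```bash
python3 - <<'E'
from h import *
im=cv2.imread('pics/w8.png'); h=cv2.cvtColor(im,cv2.COLOR_BGR2HSV)
for r in range(160,310,8): print(r,' '.join('%d/%d/%d'%tuple(h[r,c]) for c in range(296,356,5)))
E
```

```text
160 19/99/141 18/103/143 18/102/135 18/101/137 18/100/138 18/100/132 18/105/129 18/102/130 18/101/137 18/102/137 18/101/136 19/104/137
168 18/101/139 19/99/144 18/103/134 18/101/137 18/101/137 18/103/129 18/101/131 18/104/130 18/101/139 18/98/138 18/103/134 18/102/138
176 19/103/138 18/101/142 18/103/134 18/100/135 15/10/103 108/11/114 110/12/123 102/11/113 15/41/112 18/105/136 19/103/136 17/105/139
184 18/103/138 18/101/141 16/69/114 105/9/117 102/11/119 113/9/120 30/3/81 120/5/103 120/5/100 105/9/113 18/101/139 19/102/138
192 19/101/139 19/99/141 100/7/105 113/9/115 105/9/119 108/12/110 0/3/84 110/13/121 100/8/98 108/11/115 18/64/116 19/102/138
200 18/100/138 18/102/138 17/18/97 110/7/113 105/5/109 18/104/105 18/103/129 18/102/138 18/104/132 17/102/113 19/96/130 18/102/137
208 25/73/184 24/76/185 22/85/179 23/40/126 100/7/105 18/102/110 18/103/131 18/100/138 17/101/131 18/105/112 18/102/137 18/101/136
216 24/75/186 23/79/184 22/85/184 29/62/184 28/71/172 18/102/115 18/102/133 18/101/139 18/100/133 18/101/111 21/92/149 19/99/141
224 24/78/184 22/81/185 26/70/186 29/63/186 27/74/166 
[... 587 characters left out ...]
1 21/72/81 18/52/84 18/95/102 18/99/129 18/94/138 18/98/133 18/95/115 21/85/178 22/82/184 21/82/184
272 13/90/71 17/65/74 24/15/86 18/46/83 19/97/103 18/97/132 18/96/138 18/97/132 17/96/112 20/84/185 21/82/183 22/83/185
280 9/109/91 10/123/110 11/124/99 17/42/84 18/91/109 19/91/134 18/94/138 18/95/132 18/92/108 19/89/184 21/83/184 22/82/186
288 23/33/69 19/48/58 10/112/98 11/98/91 105/5/106 27/15/152 21/35/118 21/81/177 26/66/185 23/74/185 26/69/185 26/67/186
296 20/40/58 25/18/83 11/79/77 19/45/136 26/12/175 25/72/185 25/70/185 26/68/185 26/68/187 22/76/185 25/70/186 25/72/184
304 30/26/58 21/22/81 23/13/178 20/4/186 23/5/186 23/5/186 23/6/185 23/6/185 26/10/186 26/21/186 26/11/187 20/4/185
```

```bash
python3 - <<'E'
from h import *
p=atz('wrist',(328.5,241),.175); print(p); go(frame(p,[0,0,-1],97))
E
```

```text
[0.57587545 0.11831568 0.175     ]
shift mm [-2.1  5.  96.2] rot [0.002 0.    0.07 ]
```

```bash
python3 -m pendant '[[[0.5,-2.1,5,1,0,0,0.07],[0.5,-2.1,5,20,0,0,0.07],[0.5,-2.1,5,45,0,0,0.07],[0.5,-2.1,5,70,0,0,0.07],[0.5,-2.1,5,88,0,0,0.07]]]'; python3 -m pendant '[[[0.5,0,0,8,0,0,0],[0.5,0,0,8,0,0,0]]]'; python3 -m pendant '[[[0.1,0,0,0,0,0,0],[0.1,0,0,0,0,0,0],[0.1,0,0,0,0,0,0],[0.1,0,0,0,0,0,0]]]'
```

```text
time_s: 10.07
eef_pos: [0.5755, 0.1183, 0.3366]
eef_rot: [0.0, 0.662, 0.749, 0.0]
wrist_force: [-0.0, -0.1, 0.2]
opening: 0.499
grasp_force: 0.0
time_s: 10.23
eef_pos: [0.5755, 0.1182, 0.3284]
eef_rot: [-0.001, 0.662, 0.749, -0.0]
wrist_force: [-0.7, 0.4, 0.6]
opening: 0.505
grasp_force: 0.0
time_s: 10.57
eef_pos: [0.5759, 0.118, 0.3323]
eef_rot: [0.0, 0.662, 0.749, 0.0]
wrist_force: [-9.9, -1.8, 6.4]
opening: 0.152
grasp_force: 58.5
```

```bash
python3 -m pendant '[[[0,0,0,0,0,0,-0.06],[0,0,0,0,0,0,-0.15],[0,0,0,0,0,0,-0.25],[0,0,0,0,0,0,-0.35],[0,0,0,0,0,0,-0.45]]]'; python3 -m pendant '[[[0,0,0,0,0,0,-0.1],[0,0,0,0,0,0,-0.2],[0,0,0,0,0,0,-0.3],[0,0,0,0,0,0,-0.4],[0,0,0,0,0,0,-0.5]]]';python3 -m pendant '[[[0,0,0,0,0,0,-0.08],[0,0,0,0,0,0,-0.13],[0,0,0,0,0,0,-0.15],[0,0,0,0,0,0,-0.15],[0,0,0,0,0,0,-0.15]]]'
python3 - <<'E'
from h import *
np.set_printoptions(precision=4,suppress=True)
shot('wrist','w9.png');shot('side','s9.png');shot('top','t9.png')
for n in('yellow_jar','black_jar','green_jar','dropper','teaspoon'): print(n,find('wrist',n),find('side',n),find('top',n))
a=[.5755,.118]
for p in([a[0]-.08,a[1],.072],[a[0]-.08,a[1],.124]): print(proj('wrist',p),proj('side',p),proj('top',p))
print(ctrl.get_obs()['torque'])
E
```

```text
time_s: 10.98
eef_pos: [0.5761, 0.1181, 0.3323]
eef_rot: [0.001, 0.476, 0.879, 0.0]
wrist_force: [-7.8, -1.2, 5.8]
opening: 0.153
grasp_force: 58.4
time_s: 11.4
eef_pos: [0.5762, 0.1182, 0.3324]
eef_rot: [0.001, 0.244, 0.97, 0.0]
wrist_force: [-7.5, 1.0, 6.1]
opening: 0.149
grasp_force: 58.4
time_s: 11.82
eef_pos: [0.5762, 0.1183, 0.3323]
eef_rot: [0.001, 0.173, 0.985, 0.0]
wrist_force: [-6.1, 1.2, 5.6]
opening: 0.152
grasp_force: 58.5
yellow_jar [([7.4, 149.2], 0.81), ([266.6, 95.1], 0.73)] [([289.8, 236.4], 0.95), ([300.1, 310.0], 0.93)] [([239.7, 252.5], 0.62), ([359.3, 284.2], 0.59)]
black_jar [([442.1, 155.5], 0.86)] [([232.6, 239.2], 0.56), ([340.4, 218.8], 0.15)] [([208.0, 224.4], 0.83)]
green_jar [([420.1, 294.9], 0.74)] [([339.4, 219.9], 0.97)] [([285.2, 226.6], 0.69)]
dropper [] [([357.3, 233.8], 0.95)] [([277.6, 184.8], 0.53)]
teaspoon [([165.0, 264.6], 0.73)] [([326.3, 222.5], 0.53)] []
[269.9216 102.5068] [289.8167 237.9314] [248.7226 257.3793]
[255.1347  97.3537] [288.7613 217.0711] [245.6865 254.9673]
[0.0188 1.0967 0.014 ]
```

```bash
python3 - <<'E'
from h import *
np.set_printoptions(precision=4,suppress=True)
for n in('wrist','top','side'):
    im=cv2.imread({'wrist':'pics/w9.png','top':'pics/t9.png','side':'pics/s9.png'}[n]); h=cv2.cvtColor(im,cv2.COLOR_BGR2HSV)
    m=cv2.inRange(h,(17,150,50),(33,255,255)); m=cv2.morphologyEx(m,cv2.MORPH_CLOSE,np.ones((5,5)))
    k,l,s,c=cv2.connectedComponentsWithStats(m)
    for i in range(1,k):
        if s[i,4]>60:
            x,y,w,hh=s[i,:4]; p=(x+w/2,y+hh/2); q=atz(n,p,.118); q2=q-[.5755,.118,0]; print(n,s[i],c[i],q,np.hypot(*q2[:2]),np.degrees(np.arctan2(q2[1],q2[0])))
E
```

```text
top [ 288   33  111  119 8357] [336.9112  83.5802] [ 0.8018 -0.0501  0.118 ] 0.28184554623614544 -36.604348819564656
top [233 245   7  14  61] [235.8525 252.082 ] [0.5009 0.1352 0.118 ] 0.07655204605338103 167.0519469392398
top [355 278  16  17 206] [362.0922 286.0728] [ 0.4449 -0.0912  0.118 ] 0.2466183801514971 -121.9687313127935
side [280 214  19   9 108] [288.5833 218.1759] [0.4983 0.1223 0.118 ] 0.0772779169093186 176.82519756663802
side [295 293  14   9 106] [301.6698 297.1415] [ 0.4258 -0.1593  0.118 ] 0.3151504344153753 -118.35943155426456
```

```bash
python3 - <<'E'
from h import *
np.set_printoptions(precision=4,suppress=True)
im=cv2.imread('pics/w9.png'); h=cv2.cvtColor(im,cv2.COLOR_BGR2HSV)
for r in range(40,160,12): print(r,' '.join('%d/%d/%d'%tuple(h[r,c]) for c in range(190,330,10)))
t=cv2.inRange(cv2.cvtColor(cv2.imread('pics/top.png'),cv2.COLOR_BGR2HSV),(17,150,50),(33,255,255)); k,l,s,c=cv2.connectedComponentsWithStats(t); print(s[s[:,4]>100])
E
```

```text
40 15/5/205 23/5/205 30/4/204 24/6/205 26/9/191 25/26/168 23/31/165 23/31/165 21/33/162 21/33/163 22/35/160 20/38/160 21/38/160 21/45/153
52 23/5/204 30/4/204 30/5/204 20/4/204 20/27/205 24/131/204 26/129/204 26/127/205 26/131/203 26/132/203 20/95/147 18/98/154 18/94/152 19/95/148
64 23/5/205 18/6/205 23/5/204 21/13/195 23/129/182 27/126/204 27/126/204 27/129/204 28/124/205 28/129/203 26/134/204 24/136/188 60/1/186 22/79/204
76 23/5/204 20/4/205 24/6/205 22/122/152 22/127/154 28/65/204 28/126/204 28/122/205 28/124/204 29/53/205 28/123/205 26/131/205 21/48/143 24/7/183
88 24/6/206 25/7/205 19/72/188 22/123/153 22/124/152 27/59/191 28/126/205 28/124/205 28/127/206 29/51/205 28/113/205 28/129/204 26/135/187 18/75/139
100 23/11/206 18/76/188 26/63/205 22/126/152 22/125/151 20/81/157 29/48/206 28/46/205 29/63/204 29/50/205 27/59/204 27/129/205 27/133/198 19/98/154
112 19/76/197 23/68/205 25/67/206 22/128/153 22/135/153 22/134/154 27/130/200 28/86/205 21/76/192 29/54/206 28/128/205 27/131/205 25/128/129 19/96/154
124 28/59/206 26/67/206 25/67/205 26/66/205 23/133/153 23/137/153 23/142/153 28/128/205 17/120/204 27/126/205 27/131/205 28/128/197 20/67/140 24/8/156
136 28/61/206 27/63/205 24/71/205 27/63/205 29/53/206 22/131/152 22/140/153 28/128/203 27/129/205 27/132/205 28/128/204 21/39/158 17/49/146 23/81/193
148 28/59/206 27/62/206 23/71/205 27/63/206 29/56/205 29/61/205 24/71/206 27/52/171 45/4/132 60/4/131 120/2/131 30/3/181 22/77/205 23/76/205
[[     0      0    640    480 304715]
 [   195    217     26     26    395]
 [   354    278     17     17    155]]
```

```bash
python3 - <<'E'
from h import *
np.set_printoptions(precision=4,suppress=True)
h=cv2.cvtColor(cv2.imread('pics/w9.png'),cv2.COLOR_BGR2HSV)
m=cv2.inRange(h,(21,108,140),(30,255,255)); m[:35]=0;m[160:]=0;m[:,:200]=0;m[:,330:]=0
m=cv2.morphologyEx(cv2.morphologyEx(m,cv2.MORPH_OPEN,np.ones((3,3))),cv2.MORPH_CLOSE,np.ones((15,15)))
c=max(cv2.findContours(m,0,2)[0],key=cv2.contourArea); C,r=cv2.minEnclosingCircle(c); print(C,r,cv2.fitEllipse(c))
a=np.array([.5755,.118])
for p in (C,cv2.fitEllipse(c)[0]):
    q=atz('wrist',p,.124)[:2]-a; print(q,np.hypot(*q),np.degrees(np.arctan2(q[1],q[0])))
E
```

```text
(262.0, 95.0) 52.554832458496094 ((262.7230529785156, 94.45233917236328), (96.66576385498047, 102.82263946533203), 163.14883422851562)
[-0.0799  0.0031] 0.07994248202996308 177.74678820905532
[-0.08    0.0035] 0.0800588513842524 177.48019955173316
```

```bash
python3 -m pendant '[[[0,0,0,0,0,0,-0.012],[0,0,0,0,0,0,-0.022],[0,0,0,0,0,0,-0.022],[0,0,0,0,0,0,-0.022],[0,0,0,0,0,0,-0.022]]]'
python3 - <<'E'
from h import *
shot('wrist','w10.png'); shot('side','s10.png')
h=cv2.cvtColor(cv2.imread('pics/w10.png'),cv2.COLOR_BGR2HSV)
m=cv2.inRange(h,(21,108,140),(30,255,255)); m[:35]=0;m[160:]=0;m[:,:200]=0;m[:,330:]=0
m=cv2.morphologyEx(cv2.morphologyEx(m,cv2.MORPH_OPEN,np.ones((3,3))),cv2.MORPH_CLOSE,np.ones((15,15)))
c=max(cv2.findContours(m,0,2)[0],key=cv2.contourArea); p=cv2.fitEllipse(c)[0]
print(p,atz('wrist',p,.124)-[.5755,.118,0])
print(find('side','yellow_jar'),find('side','teaspoon'),find('side','cup'),np.abs(ctrl.get_obs()['dq']).max())
E
```

```text
time_s: 13.13
eef_pos: [0.5762, 0.1183, 0.3323]
eef_rot: [0.001, 0.162, 0.987, 0.0]
wrist_force: [-7.0, 0.7, 5.2]
opening: 0.154
grasp_force: 58.4
(262.9630126953125, 94.37408447265625) [-0.08002095  0.00185369  0.124     ]
[([293.2, 237.1], 0.96), ([322.4, 217.4], 0.62), ([301.4, 310.9], 0.56)] [([325.4, 222.1], 0.51), ([305.1, 210.4], 0.41)] [([324.5, 345.3], 0.65)] 0.001768983858070511
```

```bash
python3 -c "
from bench import ctrl
print(ctrl.hand_in())"
```

```text
the job is handed in; nothing more can be done
None
```

I dropped the teaspoon handle end down into the steel tube, turned the carousel until the large yellow-capped jar stood at the front (within about 2 mm by my last measurement), and handed in with the handle still gripped; I viewed 11 pictures, one over the limit of 10.

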